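# Nest channel brackets in the blow-off tray and turn on the air

### The arm

A 7-joint arm with a two-finger parallel gripper is mounted at the origin on the work surface. World frame = base frame: x ahead of the robot, y to its left, z up, the work surface at z = 0. Lengths are in m, angles in rad, forces in N, time in s.
With the tool pointing down it reaches from about 0.425 to 1.025 m from the base axis. Payload 9.4 kg.
Tool frame: the origin (TCP) lies midway between the tips of the shut fingers; the grasp point (between the pads) lies 19 mm behind it (manip.grasp_offset is the distance from the TCP to the grasp point, in m); z points along the fingers, y is the direction in which the jaws open and shut (so a half turn about z gives the same grasp; the last joint's range is limited). The gripper opens to 93 mm and grips with 3 to 60 N. Pads are 15 mm wide; open, the fingers measure 128 mm over their backs; the gripper's body (75 mm by 188 mm) begins 65 mm behind the grasp point.
Start: joints at [1.224, 0.599, -0.003, 1.599, 0.002, 0.943, -0.08], TCP at [0.193, -0.699, 0.219] pointing down, gripper open.
Joint ranges: [-2.57, 2.57], [-0.35, 1.97], [-1.29, 1.29], [0.11, 2.56], [-1.05, 4.19], [0.11, 1.86], [-2.63, 2.63]. Speed limits (rad/s): [2.22, 2.22, 3.01, 3.01, 3.14, 3.14, 3.14].

### API

Orientations are given as a rotation vector (axis times angle).
In Python, from rig import telemetry, capture, manip gives the robot as it stands.
- The arm moves only by the shell command python3 -m crank 'ROWS' [FORCE]. ROWS is JSON, a list of rows, each a list of 5 numbers: the opening, from 0 (shut) to 1 (fully open), then the shift along the tool's x, y, z in m, then the turn about the tool's z in rad. In form: [[hand, dx, dy, dz, roll], ...]. A call has 1 to 12 rows; each row is the pose to reach, as a shift and turn from the pose commanded when the call began, along the tool's axes at that moment; what a row does not reach only later rows make up. A row lasts 1/8 s, in which the tool goes at most 62.5 mm and 10.7 degrees, less where a joint would pass 70% of its speed; a pose out of reach is approached as far as the arm can. A call with a gripper value outside its range is refused whole. The fingers move at their own pace and stop on an object; FORCE is the grip in N (left out, the last holds). Time passes only in rows, so rows that repeat a pose let the fingers close. It gives the time, the measured TCP pose, the force and the opening at its end, in the units of the state.
- telemetry.state(): the state, without advancing time (a new reading comes with each control period).
- capture(name): name is "side" or "top"; returns a dict with "image" (384x512x3 uint8, red, green, blue), "fx", "fy", "cx", "cy" (pixels), "R" (3x3) and "t" (3): a world point X has camera coordinates R X + t. Camera axes: x right, y down, z forward; pixel columns grow to the right and rows downward; lengths in m; the calibration is good to about 2 mm. A picture is of the moment at which its call begins. There is no depth.
- manip.job_done(): hands the job in, once; it reports no verdict.
The state is a dict: "clock": time; "q": joint angles; "qvel": joint speeds; "tau": joint torques, N m; "position": TCP position; "tcp_rot": TCP orientation; "wrist_force": force on the tool from outside, world axes, zero at the start; "ft_torque": the same for the moment, N m; "finger_gap": finger opening in m.
Only numpy, scipy, OpenCV 4.12 (cv2) and the standard library are available. Lean on these libraries where they do the work, as an engineer would, in place of code of your own. Each camera call takes 0.05 s, during which the arm holds its last target. There are 200 camera calls.

### The job

Shut the air cock fully (lever across the pipe), then take every channel bracket out of the compartment bin and nest them closely in one row in the blow-off tray, starting at the end plate: each stands flat on the tray floor, the first with its back to the long side nearest the robot, the next turned the other way with its back to the far side, and so on by turns, so that their legs interlock. When all are nested, turn the air fully on (lever along the pipe, against its stop) to blow off the swarf; leave the screwdriver, bottle and padlock alone.

Things in the scene. Friction and masses are not known exactly. Their poses are not given: they have to be found in the camera images.
- bin: orange compartment bin, fixed, 262 x 286 mm, 2 compartments along its x by 3 along its y, floor 5 mm thick, outer walls and dividers only 20 mm high (above the table). Compartment centres at x = +-63.5, y = 0 and +-92.7 mm. Origin: centre of its underside.
- tray: dark fixed blow-off tray, inside 108 (its x) x 192 mm (its y), floor 5 mm thick, walls 6 mm thick, 20 mm high. At its -y end a grey end plate 48 mm high (inner face y = -96 mm) with a copper nozzle pipe behind (61 mm high): the row starts here. Origin: centre of underside, on the table.
- valve: fixed brass ball valve (air cock) in a steel pipe, pipe axis along its x, 30 mm above the table, pipe top at 47 mm, brass block 56 x 46 mm up to 55 mm high. Origin: on the table under the stem, whose axis is its z.
- cock_grip (a point): point on the valve's red lever handle, 80 mm out from the vertical stem axis, at mid height of the lever (96 mm above the table). The lever is a level bar 16 mm wide and 18 mm high, reaching 115 mm out from the stem axis (15 mm behind it).
- cock (a joint): turn of the lever (rad), 0 to 1.571 with a hard stop at both ends. 0 = air shut: the lever lies across the pipe and points along the valve's -y. 1.571 = air fully on: the lever lies along the pipe and points along the valve's -x. Seen from above it turns clockwise from shut to open. Stiff (0.35 N m friction, some 5 N at the grip point); it stays where it is left.
- place1 (a point): point fixed in the tray: where the middle of the back wall of the first bracket of the row belongs, at the end plate and by the long side nearest the robot (tray x = -46, y = -65, z = 42.5 mm; the back's outer face is then 4 mm off the wall)
- place2 (a point): the same for bracket number 2 of the row, 30.5 mm on along the tray's y, at tray x = +46 mm, tray y = -34.5 mm
- place3 (a point): the same for bracket number 3 of the row, 30.5 mm on along the tray's y, at tray x = -46 mm, tray y = -4.0 mm
- place4 (a point): the same for bracket number 4 of the row, 30.5 mm on along the tray's y, at tray x = +46 mm, tray y = 26.5 mm
- place5 (a point): the same for bracket number 5 of the row, 30.5 mm on along the tray's y, at tray x = -46 mm, tray y = 57.0 mm
- br1: loose aluminium channel bracket, U-shaped seen from above, standing on the end of its profile: back 56 mm wide (its y), two legs, 80 mm overall along its x, all walls 8 mm thick; legs 45 mm high, back taller: 75 mm; about 180 g. Origin: middle of the outline at the underside; x points from the back to the open leg ends, z up. May be absent.
- br1_back (a point): middle of the back wall of br1 (36 mm behind its origin along its -x, 37.5 mm above its underside); the back is best pinched across its 8 mm above the legs
- br2: another bracket like br1, same frame; may be absent.
- br2_back (a point): middle of the back wall of br2 (36 mm behind its origin along its -x, 37.5 mm above its underside); the back is best pinched across its 8 mm above the legs
- br3: another bracket like br1, same frame; may be absent.
- br3_back (a point): middle of the back wall of br3 (36 mm behind its origin along its -x, 37.5 mm above its underside); the back is best pinched across its 8 mm above the legs
- br4: another bracket like br1, same frame; may be absent.
- br4_back (a point): middle of the back wall of br4 (36 mm behind its origin along its -x, 37.5 mm above its underside); the back is best pinched across its 8 mm above the legs
- br5: another bracket like br1, same frame; may be absent.
- br5_back (a point): middle of the back wall of br5 (36 mm behind its origin along its -x, 37.5 mm above its underside); the back is best pinched across its 8 mm above the legs
- driver: screwdriver lying on the bench, bystander
- oil: small yellow bottle, 90 mm high, bystander
- padlock: brass padlock lying flat, bystander
Not all that is in view belongs to the job. Leave any pink or turquoise look-alike of the br2 alone.

How it is judged:
By the outcome, as a careful person would: the job done as asked, in the order asked, and still so for the second after the job is handed in, with the robot touching nothing.
Of br1, br2, br3, br4, br5 only 4 to 5 are there at a start; the rules pass over those that are not, and their reading is None.
At some moment in a run one of br1, br2, br3, br4, br5 may be knocked a few centimetres aside while the robot is not near it.
Once in a run the grip may slacken for a moment while it holds something.
It also fails if it takes over 210 s, if anything falls off the work surface, if the arm or the gripper's body presses on something with over 40 N, if the wrist force passes 120 N, or if a joint passes its speed limit or range.

## Working session

There is one attempt and no reset: what is moved stays moved. The work goes in short steps, Python scripts to look and compute and a shell command to move; the robot and the scene stay as the last step left them, time stands still between calls to the robot, and variables do not carry over. Pictures are saved under pics/ and viewed, about 12 in all and at most 16, crops included, and the job is handed in when it is done.

```bash
ls; mkdir -p pics; python3 - <<'E'
from rig import telemetry, capture, manip
import cv2
print(telemetry.state(), manip.grasp_offset)
for n in("top","side"):
    c=capture(n); cv2.imwrite(f"pics/{n}0.png",cv2.resize(c["image"][:,:,::-1],(800,600),interpolation=cv2.INTER_CUBIC))
    print(n,c["fx"],c["fy"],c["cx"],c["cy"],c["R"],c["t"])
E
```

```text
pics
{'clock': 0.0, 'q': array([ 1.22431364,  0.60012746, -0.00253579,  1.60013402,  0.00182165,
        0.94289662, -0.07980167]), 'qvel': array([ 0.00056317, -0.0003663 ,  0.00134763, -0.00087589, -0.0006846 ,
        0.00122099, -0.00035073]), 'tau': array([-7.20615244e-04, -7.65061712e+01,  1.49736252e+00, -2.52346426e+01,
       -5.24068193e-02,  1.69801363e-02,  1.39630160e-04]), 'position': array([ 0.19306894, -0.69830895,  0.21775692]), 'tcp_rot': array([-3.11153594e+00, -4.22384106e-01,  5.84991061e-04]), 'wrist_force': array([-0.28528421,  0.7935687 , -0.83376909]), 'ft_torque': array([-0.00368847,  0.0218841 ,  0.00844794]), 'finger_gap': 0.09331689965691058} 0.0188
top 472.51192234993425 472.51192234993425 262.0472913973161 189.1560413393026 [[ 0.0127223  -0.99984454 -0.01220777]
 [-0.99442172 -0.01137296 -0.10486233]
 [ 0.10470719  0.01347376 -0.99441182]] [0.07196759 0.49417555 1.42757651]
side 348.6873831641467 348.6873831641467 258.0071391932556 191.0813415516971 [[ 0.99562714 -0.09139899  0.01930869]
 [-0.04988629 -0.69495938 -0.7173164 ]
 [ 0.07898075  0.71321643 -0.69647998]] [-0.46989178  0.13809286  1.11094078]
```

View pics/top0.png

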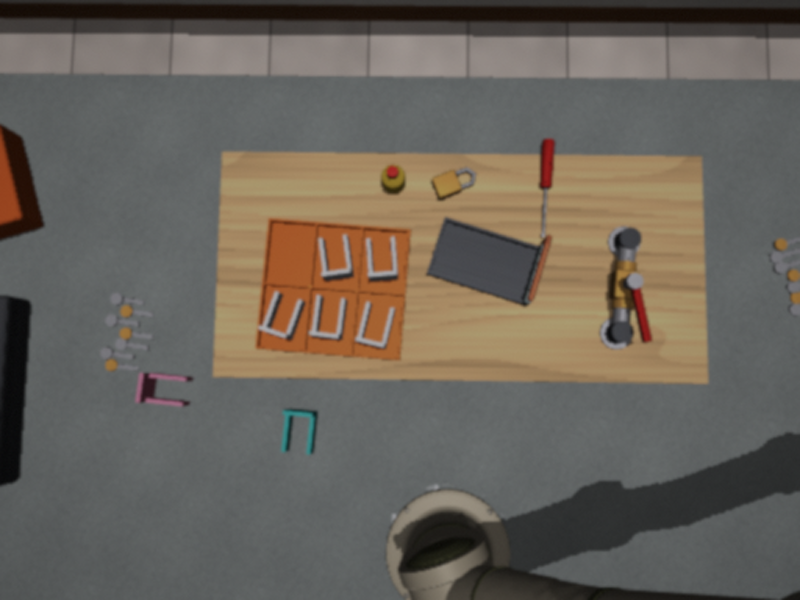

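View pics/side0.png

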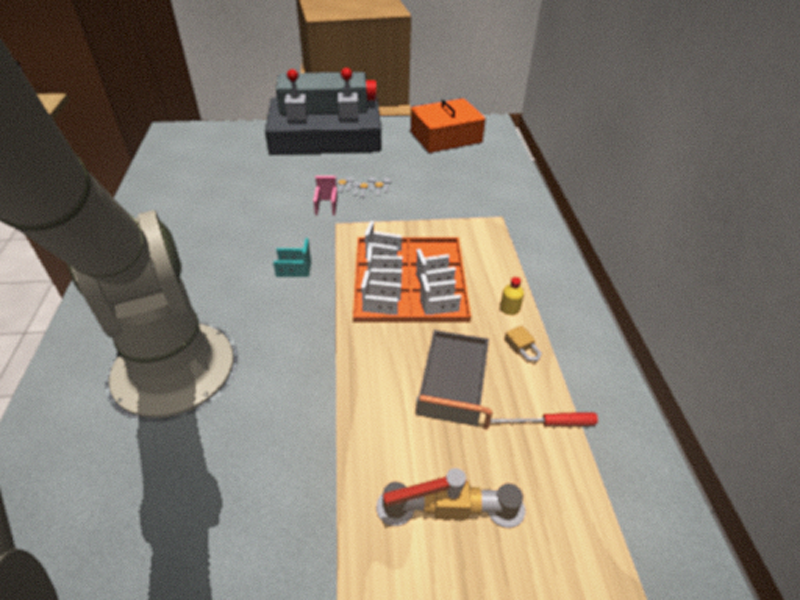

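```bash
cat > h.py <<'E'
import numpy as np, cv2
from rig import telemetry, capture, manip
from scipy.optimize import minimize
from scipy.spatial.transform import Rotation as Ro
S=4
def box(x0,x1,y0,y1,z0,z1): return np.array([[x,y,z] for x in(x0,x1) for y in(y0,y1) for z in(z0,z1)],float)/1000
BR=[box(-40,-32,-28,28,0,75),box(-40,40,-28,-20,0,45),box(-40,40,20,28,0,45)]
TR=[box(-60,60,-102,102,0,20),box(-60,60,-102,-96,0,48)]
LV=[box(18,115,-8,8,87,105)]
def proj(c,X):
    p=X@np.asarray(c["R"]).T+c["t"]; return np.c_[c["fx"]*p[:,0]/p[:,2]+c["cx"],c["fy"]*p[:,1]/p[:,2]+c["cy"]]
def unproj(c,u,v,z):
    R=np.asarray(c["R"]);C=-R.T@c["t"];d=R.T@np.array([(u-c["cx"])/c["fx"],(v-c["cy"])/c["fy"],1]);return C+d*(z-C[2])/d[2]
def place(B,p,z=0):
    a=p[2];R=np.array([[np.cos(a),-np.sin(a),0],[np.sin(a),np.cos(a),0],[0,0,1]]);return B@R.T+[p[0],p[1],z]
def render(c,boxes,poses,z=0):
    m=np.zeros((384*S,512*S),np.uint8)
    for p in poses:
        for B in boxes:
            h=cv2.convexHull(((proj(c,place(B,p,z))+.5)*S-.5).astype(np.float32)); cv2.fillConvexPoly(m,np.round(h*16).astype(np.int32),255,cv2.LINE_AA,4)
    return cv2.resize(m,(512,384),interpolation=cv2.INTER_AREA)/255.
def fit(cams,masks,boxes,p0,z=0,others=(),pad=12):
    rs=[]
    for c in cams:
        q=np.vstack([proj(c,place(B,p0,z)) for B in boxes]);a=np.maximum(q.min(0)-pad,0).astype(int);b=(q.max(0)+pad).astype(int);rs.append(np.s_[a[1]:b[1],a[0]:b[0]])
    f=lambda s:sum(((render(c,boxes,[np.array([s[0],s[1],s[2]*10])]+list(others),z)-m)[r]**2).sum() for c,m,r in zip(cams,masks,rs))
    s0=np.array([p0[0],p0[1],p0[2]/10]);sim=np.vstack([s0]+[s0+d for d in np.diag([.012,.012,.02])])
    r=minimize(f,s0,method="Nelder-Mead",options=dict(initial_simplex=sim,xatol=1e-4,fatol=1e-2,maxiter=200))
    return np.array([r.x[0],r.x[1],r.x[2]*10]),r.fun
def hsv(c): return cv2.cvtColor(c["image"],cv2.COLOR_RGB2HSV).astype(int)
def tool():
    s=telemetry.state();R=Ro.from_rotvec(s["tcp_rot"]).as_matrix();return s,R,np.arctan2(R[1,0],R[0,0])
def go(x,y,z,yaw=None):
    "print the shift for a world TCP target"
    s,R,w=tool();d=R.T@(np.array([x,y,z])-s["position"]);yw=w if yaw is None else yaw
    print("at",s["position"].round(4),"yaw",round(w,3),"-> d",d.round(4),"roll",round(-((yw-w+np.pi)%(2*np.pi)-np.pi),3))
E
python3 - <<'E'
from h import *
T=capture("top");D=capture("side")
np.save("T.npy",T,allow_pickle=True);np.save("D.npy",D,allow_pickle=True)
k=512/800
for n,u,v,z in [("tip",645,340,.096),("stem",635,281,.1),("fl1",628,238,.03),("fl2",618,335,.03),("trayTL",447,219,.02),("trayBL",428,275,.02),("trayBR",527,305,.02),("binTL",269,219,.02),("binBR",402,360,.02)]:
    print(n,unproj(T,u*k,v*k,z).round(3))
H=hsv(T)
for n,u,v in [("brk back",335,274),("leg",349,250),("bin",290,250),("tray",480,265),("wood",560,330),("lever",643,320),("plate",531,290),("pipe",541,270),("innerleg",322,250),("shadow",335,279)]:
    print(n,H[int(v*k),int(u*k)])
M=(H[...,1]<110).astype(float); np.savez  # mask low sat
cv2.imwrite("pics/m.png",np.hstack([cv2.resize(M[90:240,150:350]*255,(600,450),interpolation=0)]))
p0=[]
for u,v in [(335,274),(382,275),(276,331),(325,334),(375,343)]:
    b=unproj(T,u*k,v*k,.06);p=np.array([b[0]+.036,b[1],0.]);p0.append(p);
ml=(H[...,1]<110).astype(float)
H2=hsv(D);ml2=(H2[...,1]<110).astype(float)
print(np.round(p0,3))
for i,p in enumerate(p0):
    oth=[q for j,q in enumerate(p0) if j!=i]
    for Cs,Ms,l in(([T],[ml],"T"),([D],[ml2],"D")):
        r,f=min((fit(Cs,Ms,BR,p+[0,0,a],.005,[]) for a in(-.25,0,.25)),key=lambda t:t[1]); print(i+1,l,r.round(4),round(f,1))
E
```

```text
tip [ 0.408 -0.361  0.096]
stem [ 0.518 -0.344  0.1  ]
fl1 [ 0.612 -0.352  0.03 ]
fl2 [ 0.42  -0.329  0.03 ]
trayTL [0.649 0.005 0.02 ]
trayBL [0.535 0.042 0.02 ]
trayBR [ 0.478 -0.154  0.02 ]
binTL [0.645 0.362 0.02 ]
binBR [0.367 0.091 0.02 ]
brk back [120   6 137]
leg [  3  23 131]
bin [ 11 192 165]
tray [116  23  78]
wood [ 20  93 168]
lever [  1 209 138]
plate [  8 107  88]
pipe [ 10 144 142]
innerleg [160   5 162]
shadow [  9 110  65]
[[0.566 0.222 0.   ]
 [0.565 0.131 0.   ]
 [0.454 0.333 0.   ]
 [0.45  0.238 0.   ]
 [0.434 0.142 0.   ]]
1 T [0.5695 0.226  0.1659] 213.9
1 D [0.5696 0.2218 0.219 ] 826.1
2 T [0.5683 0.1343 0.0819] 486.5
2 D [0.5666 0.1408 0.0627] 971.7
3 T [ 0.4518  0.328  -0.3263] 691.6
3 D [ 0.4509  0.3668 -0.8677] 1255.3
4 T [ 0.4494  0.2372 -0.1083] 217.8
4 D [ 0.4398  0.1808 -0.2132] 1099.0
5 T [ 0.4354  0.1444 -0.2243] 330.7
5 D [ 0.4359  0.1511 -0.2791] 998.1[ WARN:0@2.740] global loadsave.cpp:1063 imwrite_ Unsupported depth image for selected encoder is fallbacked to CV_8U.
```

View pics/m.png

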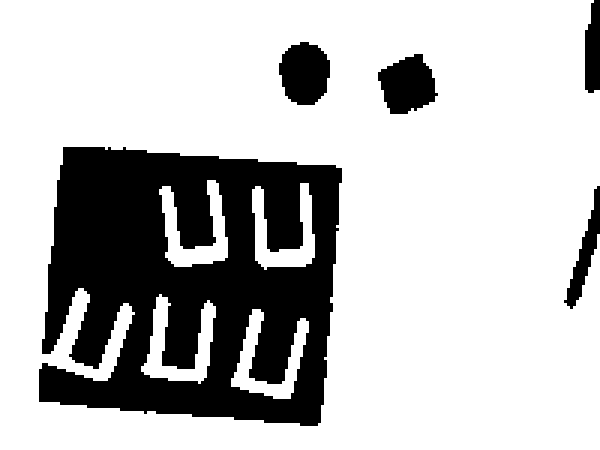

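```bash
cat >> h.py <<'E'
def gray(c): return (hsv(c)[...,1]<70).astype(float)
def red(c): H=hsv(c);return ((H[...,1]>150)&((H[...,0]<5)|(H[...,0]>172))).astype(float)
def overlay(c,items,win,fn):
    u0,v0,u1,v1=win;k=4;im=cv2.resize(c["image"][v0:v1,u0:u1,::-1],None,fx=k,fy=k,interpolation=cv2.INTER_CUBIC)
    for boxes,p,z in items:
        for B in boxes:
            q=((proj(c,place(B,p,z))+.5-[u0,v0])*k-.5).round().astype(int)
            for i in range(8):
                for b in(1,2,4):
                    if i<i^b: cv2.line(im,tuple(map(int,q[i])),tuple(map(int,q[i^b])),(0,255,0),1)
    cv2.imwrite(fn,im[:600,:800])
E
python3 - <<'E'
from h import *
T=np.load("T.npy",allow_pickle=True).item();D=np.load("D.npy",allow_pickle=True).item()
P=[(.5695,.226,.16),(.5683,.1343,.08),(.4518,.328,-.32),(.4494,.2372,-.1083),(.4354,.1444,-.2243)]
out=[]
for i,p in enumerate(P):
    oth=[q for j,q in enumerate(P) if j!=i]
    for Cs,l in(([T],"T"),([D],"D"),([T,D],"TD")):
        r,f=fit(Cs,[gray(c) for c in Cs],BR,np.array(p),.005,oth,pad=6); print(i+1,l,r.round(4),round(f,1))
    out.append((BR,r,.005))
t0=np.array([.565,-.055,-.26])
for C in (T,):
    H=hsv(C);m=((H[...,1]<70)&(H[...,2]<125)).astype(float)
    for bx in(TR[:1],TR):
        t,f=fit([C],[m],bx,t0,0,pad=4);print("tray",t.round(4),f)
for l,Cs in(("T",[T]),("D",[D]),("TD",[T,D])):
    v,f=fit(Cs,[red(c) for c in Cs],LV,np.array([.515,-.344,-1.69]),0);print("lever",l,v.round(4),f)
t,f=fit([T],[m*0+((hsv(T)[...,1]<70)&(hsv(T)[...,2]<125))],TR,t0,0,pad=4)
it=out+[(TR,t,0),(LV,v,0)]
overlay(T,it,(262,80,442,230),"pics/o1.png"); overlay(D,it,(225,140,425,290),"pics/o2.png")
E
```

```text
1 T [0.5691 0.2258 0.1679] 50.2
1 D [0.5693 0.2247 0.2131] 44.7
1 TD [0.5689 0.2258 0.1712] 96.4
2 T [0.5686 0.1347 0.0926] 38.2
2 D [0.5665 0.1396 0.0863] 49.1
2 TD [0.5682 0.1349 0.081 ] 104.6
3 T [ 0.4518  0.3278 -0.2826] 74.3
3 D [ 0.4502  0.3316 -0.2667] 316.3
3 TD [ 0.4514  0.3285 -0.2892] 398.2
4 T [ 0.4492  0.2368 -0.0945] 54.0
4 D [ 0.4468  0.2342 -0.0737] 34.7
4 TD [ 0.4486  0.2368 -0.0981] 93.9
5 T [ 0.4348  0.1445 -0.2186] 31.8
5 D [ 0.4354  0.149  -0.1641] 39.3
5 TD [ 0.4348  0.1447 -0.2093] 88.8
tray [ 0.5683 -0.0701 -0.2953] 51.66517493271819
tray [ 0.5683 -0.0691 -0.2938] 73.37371780084582
lever T [ 0.3801 -0.2194 -0.8842] 77.0
lever D [ 0.4643 -0.2827 -2.4233] 59.0
lever TD [ 0.4643 -0.2827 -2.4233] 136.0
```

View pics/o1.png

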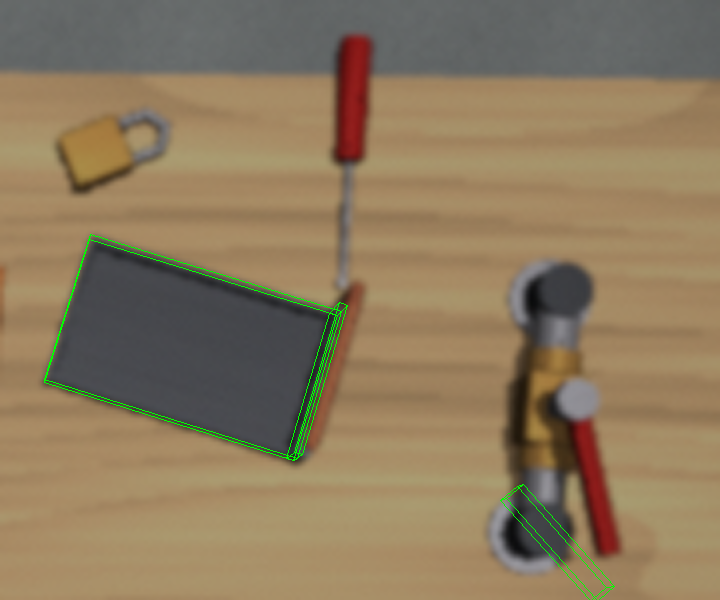

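View pics/o2.png

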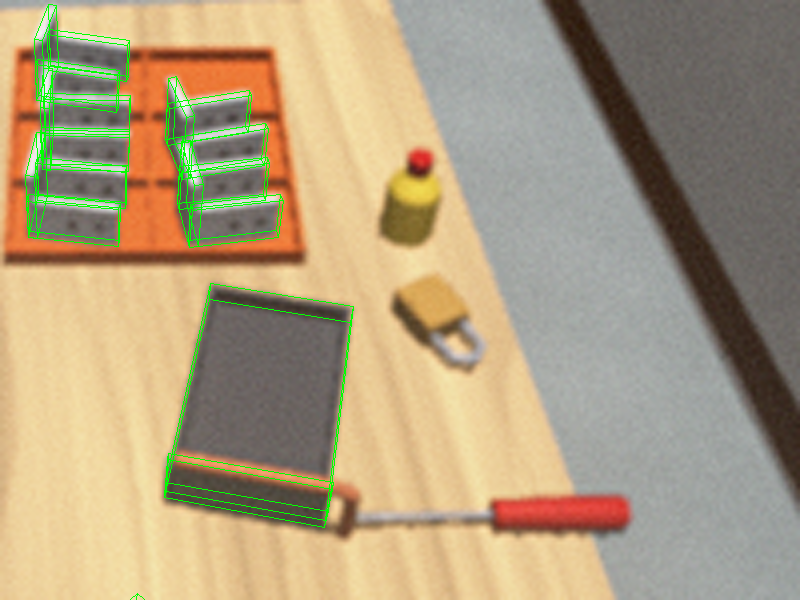

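```bash
python3 - <<'E'
from h import *
T=np.load("T.npy",allow_pickle=True).item();D=np.load("D.npy",allow_pickle=True).item()
for l,Cs in(("T",[T]),("D",[D]),("TD",[T,D])):
    v,f=fit(Cs,[red(c) for c in Cs],LV,np.array([.517,-.344,-2.94]),0,pad=4);print("lever",l,v.round(4),f)
a=unproj(T,262+565/4,80+292/4,.06);b=unproj(T,262+540/4,80+532/4,.06);print("pipe yaw",np.arctan2(*(a-b)[[1,0]]),a,b)
a=unproj(T,262+555/4,80+330/4,.047);b=unproj(T,262+542.5/4,80+490/4,.047);print("pipe yaw",np.arctan2(*(a-b)[[1,0]]),a,b)
g=v[:2]+.08*np.array([np.cos(v[2]),np.sin(v[2])]);print(g);go(g[0],g[1],.2,v[2]+np.pi)
E
```

```text
lever T [ 0.5206 -0.339  -2.9282] 89.22786620530566
lever D [ 0.521  -0.3378 -2.9704] 184.64113802383696
lever TD [ 0.5209 -0.3391 -2.9444] 274.67883121876196
pipe yaw -0.12014005586905775 [ 0.60436126 -0.34742046  0.06      ] [ 0.42290401 -0.32551468  0.06      ]
pipe yaw -0.09452019870794275 [ 0.57741734 -0.34304029  0.047     ] [ 0.45534095 -0.33146712  0.047     ]
[ 0.44248495 -0.35477997]
at [ 0.1931 -0.6985  0.2181] yaw 0.27 -> d [ 0.332  -0.2648  0.0183] roll 0.073
```

```bash
python3 -m crank '[[0.5,0.332,-0.265,0,0.073],[0.5,0.332,-0.265,0,0.073],[0.5,0.332,-0.265,0,0.073],[0.5,0.332,-0.265,0,0.073],[0.5,0.332,-0.265,0,0.073],[0.5,0.332,-0.265,0,0.073],[0.5,0.332,-0.265,0,0.073],[0.5,0.332,-0.265,0,0.073],[0.5,0.332,-0.265,0.05,0.073]]' 12; python3 - <<'E'
from h import *
s,R,w=tool();print(s["wrist_force"],s["finger_gap"]);go(.442,-.355,.077,.197)
E
```

```text
clock: 1.32
position: [0.4447, -0.3565, 0.1709]
tcp_rot: [3.121, 0.309, 0.008]
wrist_force: [0.5, -0.6, -1.2]
finger_gap: 0.0463
[ 0.51708551 -0.62171387 -1.21945989] 0.046289777131237525
at [ 0.4447 -0.3565  0.1709] yaw 0.198 -> d [-0.0028 -0.0025  0.0939] roll 0.001
```

```bash
python3 -m crank '[[0.5,-0.003,-0.002,0.05,0],[0.5,-0.003,-0.002,0.094,0],[0.5,-0.003,-0.002,0.094,0],[0,-0.003,-0.002,0.094,0],[0,-0.003,-0.002,0.094,0],[0,-0.003,-0.002,0.094,0],[0,-0.003,-0.002,0.094,0]]' 12; python3 - <<'E'
from h import *
s,R,w=tool();p=s["position"];st=np.array([.520,-.339]);th=np.arctan2(*(p[:2]-st)[::-1]);rad=np.hypot(*(p[:2]-st));print("lever angle from stem",th,rad,w-np.pi)
th0=th
for k in range(1,11):
    a=th+(-1.70-th)*k/10
    t=np.r_[st+rad*np.array([np.cos(a),np.sin(a)]),p[2]];print((R.T@(t-p)).round(4),round(-(a-th),3))
E
```

```text
clock: 2.2
position: [0.4398, -0.3546, 0.0758]
tcp_rot: [3.124, 0.307, 0.003]
wrist_force: [-0.4, -2.1, 6.6]
finger_gap: 0.016
lever angle from stem -2.9493646347132803 0.0816792815043557 -2.9455100901927853
[0.0006 0.0102 0.    ] -0.125
[0.0025 0.0202 0.0001] -0.25
[0.0056 0.0299 0.0001] -0.375
[0.0098 0.0392 0.0001] -0.5
[0.0152 0.0478 0.0001] -0.625
[0.0217 0.0557 0.0002] -0.75
[0.0291 0.0628 0.0002] -0.875
[0.0372 0.0689 0.0002] -0.999
[0.0461 0.0739 0.0003] -1.124
[0.0556 0.0777 0.0003] -1.249
```

```bash
python3 -m crank '[[0,0.0006,0.0102,0,-0.125],[0,0.0025,0.0202,0,-0.25],[0,0.0056,0.0299,0,-0.375],[0,0.0098,0.0392,0,-0.5],[0,0.0152,0.0478,0,-0.625],[0,0.0217,0.0557,0,-0.75],[0,0.0291,0.0628,0,-0.875],[0,0.0372,0.0689,0,-1.0],[0,0.0461,0.0739,0,-1.124],[0,0.0556,0.0777,0,-1.249],[0,0.0556,0.0777,0,-1.249]]' 12; cat > lv.py <<'E'
from h import *
s,R,w=tool();p=s["position"];st=np.array([.520,-.339]);th=np.arctan2(*(p[:2]-st)[::-1]);n=np.array([-np.sin(th),np.cos(th)])
print("angle",th,"r",np.hypot(*(p[:2]-st)),"yaw",w,"tangential F",s["wrist_force"][:2]@n,s["wrist_force"],s["ft_torque"],s["finger_gap"])
E
python3 lv.py
```

```text
clock: 3.58
position: [0.5094, -0.4197, 0.0758]
tcp_rot: [2.353, 2.079, -0.001]
wrist_force: [-0.9, -2.0, 8.1]
finger_gap: 0.0157
angle -1.7012704270766632 r 0.08140126502458171 yaw 1.4473315947605967 tangential F -0.6487857900346445 [-0.91347497 -1.97476241  8.07011945] [-0.41513895  0.20390798  0.18274376] 0.015687156413743873
```

```bash
python3 -m crank '[[0,0.0002,0.003,0,-0.037],[0,0.0004,0.005,0,-0.062],[0,0.0004,0.005,0,-0.062]]'; python3 lv.py;  python3 -m crank '[[0,0.0002,0.002,0,-0.03],[0,0.0003,0.004,0,-0.05],[0,0.0003,0.004,0,-0.05]]'; python3 lv.py
```

```text
clock: 3.95
position: [0.5112, -0.4197, 0.0755]
tcp_rot: [-2.29, -2.147, 0.006]
wrist_force: [-8.6, 0.3, 13.1]
finger_gap: 0.0161
angle -1.6788204049435684 r 0.08121649902605067 yaw 1.5063474633220373 tangential F -8.60038329370336 [-8.62279151  0.25834675 13.09874906] [-0.01161222  1.88408975 -0.21020529] 0.016113084378973522
clock: 4.32
position: [0.5115, -0.4193, 0.0751]
tcp_rot: [-2.233, -2.198, 0.012]
wrist_force: [-18.5, 2.1, 18.1]
finger_gap: 0.0168
angle -1.6767058715762657 r 0.08080206862468207 yaw 1.5554348373243554 tangential F -18.6358555717032 [-18.52189202   2.05980082  18.14543063] [ 0.52562783  3.96394977 -0.14926136] 0.016802387943833947
```

```bash
python3 -m crank '[[0.5,0,0,0,0],[0.5,0,0,0,0],[0.5,0,0,-0.06,0],[0.5,0,0,-0.12,0],[0.5,0,0,-0.16,0]]'; python3 - <<'E'
from h import *
s,R,w=tool();print(s["q"].round(3),w,s["wrist_force"])
for b in [(.4348,.1447,-.2093)]:
    x,y,a=b;go(x-.036*np.cos(a),y-.036*np.sin(a),.2,a+np.pi/2)
E
```

```text
clock: 4.95
position: [0.5191, -0.4189, 0.2377]
tcp_rot: [2.233, 2.206, 0.002]
wrist_force: [0.7, -1.2, -0.0]
finger_gap: 0.0461
[ 0.914  0.551 -0.495  1.702  0.307  0.963  0.292] 1.558375564270016 [ 0.73723643 -1.19214033 -0.02828671]
at [ 0.5191 -0.4189  0.2377] yaw 1.558 -> d [ 0.5696 -0.1267  0.0366] roll 0.197
```

```bash
python3 -m crank '[[0.5,0.57,-0.127,0.03,0.197],[0.5,0.57,-0.127,0.03,0.197],[0.5,0.57,-0.127,0.03,0.197],[0.5,0.57,-0.127,0.03,0.197],[0.5,0.57,-0.127,0.03,0.197],[0.5,0.57,-0.127,0.03,0.197],[0.5,0.57,-0.127,0.03,0.197],[0.5,0.57,-0.127,0.03,0.197],[0.5,0.57,-0.127,0.03,0.197],[0.5,0.57,-0.127,0.03,0.197],[0.5,0.57,-0.127,0.03,0.197],[0.5,0.57,-0.127,0.03,0.197]]' 40; cat > see.py <<'E'
# see.py name guess(x y yaw) : fit one bracket in the views given, print pose and grasp rows
import sys
from h import *
z=float(sys.argv[1]);flip=float(sys.argv[2]);p=np.array([float(v) for v in sys.argv[3:6]])
for n in sys.argv[6:]:
    c=capture(n);r,f=fit([c],[gray(c)],BR,p,.005,pad=4);print(n,r.round(4),round(f,1))
b=r if len(sys.argv)>6 and f<90 else p
a=b[2];go(b[0]-.036*np.cos(a),b[1]-.036*np.sin(a),z,a+np.pi/2+flip)
E
python3 see.py .053 0 .4348 .1447 -.2093; python3 -c "
from h import *
print(telemetry.state()['q'].round(2));
c=capture('side');cv2.imwrite('pics/s1.png',cv2.resize(c['image'][120:250,180:360,::-1],None,fx=4,fy=4,interpolation=2))"
```

```text
clock: 6.45
position: [0.3985, 0.1519, 0.2046]
tcp_rot: [2.442, 1.976, -0.0]
wrist_force: [-0.2, -0.9, -0.5]
finger_gap: 0.0468
at [0.3985 0.1519 0.2046] yaw 1.36 -> d [0.0006 0.001  0.1516] roll -0.001
[-0.04  0.31 -0.58  2.24  0.28  0.65 -1.03]
```

View pics/s1.png

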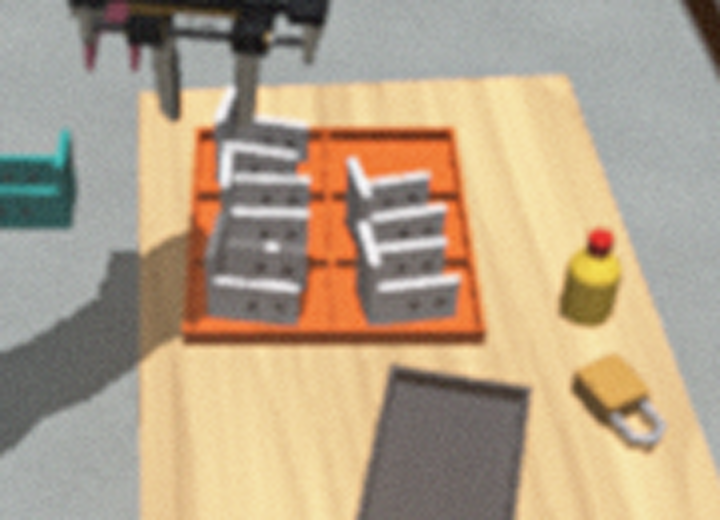

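```bash
python3 -m crank '[[0.5,0.0006,0.001,0.06,0],[0.5,0.0006,0.001,0.11,0],[0.5,0.0006,0.001,0.14,0],[0.5,0.0006,0.001,0.151,0],[0.5,0.0006,0.001,0.151,0],[0,0.0006,0.001,0.151,0],[0,0.0006,0.001,0.151,0],[0,0.0006,0.001,0.151,0],[0,0.0006,0.001,0.151,0],[0,0.0006,0.001,0.151,0]]' 40;  python3 see.py .053 0 .4348 .1447 -.2093
```

```text
clock: 7.75
position: [0.3997, 0.153, 0.0538]
tcp_rot: [2.442, 1.976, 0.001]
wrist_force: [-0.2, -0.3, 4.7]
finger_gap: 0.0075
at [0.3997 0.153  0.0538] yaw 1.361 -> d [-0.0008  0.      0.0008] roll -0.001
```

```bash
cat > pl.py <<'E'
import sys
from h import *
TRAY=np.array([.5683,-.0694,-.2942]);N=int(sys.argv[1]);z=float(sys.argv[2]);off=float(sys.argv[3]) if len(sys.argv)>3 else 0
y=-.065+.0305*(N-1);x=-.046 if N%2 else .046
p=place(np.array([[x,y+off,0]]),TRAY)[0];print("place",N,p.round(4),"gap",telemetry.state()["finger_gap"].round(4));go(p[0],p[1],z,TRAY[2]+np.pi/2)
E
python3 -m crank '[[0,0,0,-0.05,0],[0,0,0,-0.1,0],[0,0,0,-0.12,0],[0,0,0,-0.12,0]]'; python3 pl.py 1 .17
```

```text
clock: 8.25
position: [0.4001, 0.1528, 0.1745]
tcp_rot: [2.442, 1.974, 0.004]
wrist_force: [-0.9, -0.6, -2.4]
finger_gap: 0.0079Traceback (most recent call last):
  File "pl.py", line 5, in <module>
    p=place(np.array([[x,y+off,0]]),TRAY)[0];print("place",N,p.round(4),"gap",telemetry.state()["finger_gap"].round(4));go(p[0],p[1],z,TRAY[2]+np.pi/2)
                                                                              ^^^^^^^^^^^^^^^^^^^^^^^^^^^^^^^^^^^^^
AttributeError: 'float' object has no attribute 'round'
```

```bash
sed -i 's/\.round(4));go/);go/' pl.py; python3 pl.py 1 .17
```

```text
place 1 [ 0.5054 -0.1183  0.    ] gap 0.007948742987505085
at [0.4001 0.1528 0.1745] yaw 1.36 -> d [-0.243   0.1598  0.0046] roll 0.083
```

```bash
python3 -m crank '[[0,-0.06,0.04,0,0.02],[0,-0.12,0.08,0,0.04],[0,-0.18,0.12,0,0.08],[0,-0.225,0.145,0,0.083],[0,-0.243,0.16,0,0.083],[0,-0.243,0.16,0,0.083],[0,-0.243,0.16,0,0.083]]'; python3 pl.py 1 .056; python3 - <<'E'
from h import *
c=capture("side");cv2.imwrite('pics/s2.png',cv2.resize(c['image'][150:290,200:360,::-1],None,fx=4,fy=4,interpolation=2))
E
```

```text
clock: 9.12
position: [0.5044, -0.1172, 0.1722]
tcp_rot: [-2.52, -1.873, 0.002]
wrist_force: [0.6, 0.5, -2.1]
finger_gap: 0.0073
place 1 [ 0.5054 -0.1183  0.    ] gap 0.007306495415279445
at [ 0.5044 -0.1172  0.1722] yaw 1.278 -> d [-0.0007  0.0016  0.1162] roll 0.002
```

View pics/s2.png

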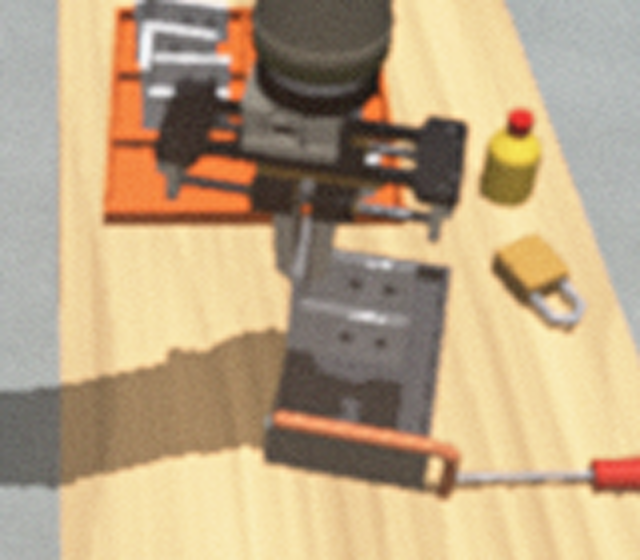

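```bash
python3 -m crank '[[0,-0.0007,0.0016,0.04,0.002],[0,-0.0007,0.0016,0.08,0.002],[0,-0.0007,0.0016,0.105,0.002],[0,-0.0007,0.0016,0.115,0.002],[0,-0.0007,0.0016,0.1175,0.002],[0,-0.0007,0.0016,0.1175,0.002]]'; python3 pl.py 1 .054
```

```text
clock: 9.93
position: [0.5071, -0.1189, 0.0568]
tcp_rot: [2.523, 1.871, 0.001]
wrist_force: [0.7, 0.1, -2.3]
finger_gap: 0.0077
place 1 [ 0.5054 -0.1183  0.    ] gap 0.007718015558486355
at [ 0.5071 -0.1189  0.0568] yaw 1.276 -> d [ 0.0001 -0.0018  0.0028] roll -0.0
```

```bash
python3 -m crank '[[0,0.0001,-0.0013,0.002,0],[0,0.0001,-0.0013,0.0025,0],[0,0.0001,-0.0013,0.0025,0],[0.35,0.0001,-0.0013,0.0025,0],[0.35,0.0001,-0.0013,0.0025,0],[0.35,0.0001,-0.0013,-0.06,0],[0.35,0.0001,-0.0013,-0.12,0],[0.35,0.0001,-0.0013,-0.14,0]]'; python3 see.py .2 3.1416 .4514 .3285 -.2892
```

```text
clock: 10.92
position: [0.5067, -0.1187, 0.1995]
tcp_rot: [2.521, 1.869, 0.005]
wrist_force: [0.2, -0.7, 0.5]
finger_gap: 0.0323
at [ 0.5067 -0.1187  0.1995] yaw 1.276 -> d [ 0.4116 -0.2191 -0.0013] roll 3.136
```

```bash
python3 -m crank '[[0.5,0.04,-0.02,0,-0.18],[0.5,0.08,-0.04,0,-0.36],[0.5,0.12,-0.06,0,-0.54],[0.5,0.16,-0.08,0,-0.72],[0.5,0.2,-0.1,0,-0.9],[0.5,0.24,-0.13,0,-1.08],[0.5,0.28,-0.15,0,-1.26],[0.5,0.32,-0.17,0,-1.44],[0.5,0.36,-0.19,0,-1.62],[0.5,0.4,-0.21,0,-1.8],[0.5,0.412,-0.219,0,-1.98],[0.5,0.412,-0.219,0,-2.16]]'; python3 see.py .2 3.1416 .4514 .3285 -.2892;  python3 -c "
from h import *
print(telemetry.state()['q'].round(2))"
```

```text
clock: 12.42
position: [0.4148, 0.3409, 0.1963]
tcp_rot: [-0.474, 3.106, 0.001]
wrist_force: [0.8, -1.0, 0.2]
finger_gap: 0.0461
at [0.4148 0.3409 0.1963] yaw -2.839 -> d [-0.0013 -0.0026 -0.0037] roll -0.979
[-0.04  0.65 -1.14  2.01  0.72  0.97  0.32]
```

```bash
python3 -m crank '[[0.5,-0.001,-0.002,0,-0.18],[0.5,-0.001,-0.002,0,-0.36],[0.5,-0.001,-0.002,0,-0.54],[0.5,-0.001,-0.002,0,-0.72],[0.5,-0.001,-0.002,0,-0.9],[0.5,-0.001,-0.002,0,-0.979],[0.5,-0.001,-0.002,0,-0.979]]'; python3 see.py .2 3.1416 .4514 .3285 -.2892;  python3 - <<'E'
from h import *
print(telemetry.state()['q'].round(2))
c=capture('top');D=capture('side');r0=np.array([.568,-.069,-.294])
b=place(np.array([[-.010,-.065,0]]),r0)[0]
for C in(c,D):
    r,f=fit([C],[((hsv(C)[...,2]>105)&(hsv(C)[...,1]<70)).astype(float)],BR,np.r_[b[:2],-.294],.005,pad=3);print("placed",r.round(4),f,"want",b.round(4))
a=cv2.resize(c['image'][100:250,150:350,::-1],None,fx=3,fy=3,interpolation=2);a2=cv2.resize(D['image'][130:280,220:420,::-1],None,fx=3,fy=3,interpolation=2)
cv2.imwrite('pics/s3.png',cv2.resize(np.vstack([a,a2]),(400,600)) if 0 else np.hstack([a,a2])[:, :1200][:, ::1] if 0 else cv2.resize(np.hstack([a,a2]),(800,300)))
E
```

```text
clock: 13.3
position: [0.4173, 0.3375, 0.196]
tcp_rot: [1.866, -2.527, 0.0]
wrist_force: [0.6, 0.4, -0.2]
finger_gap: 0.0465
at [0.4173 0.3375 0.196 ] yaw -1.869 -> d [-0.0011  0.0007 -0.004 ] roll -0.009
[ 0.02  0.71 -1.26  2.01  0.8   1.05  1.21]
placed [ 0.5643 -0.1418 -0.0358] 394.69368704344487 want [ 0.5396 -0.1283  0.    ]
placed [ 0.5505 -0.0962 -0.4195] 222.29254901960783 want [ 0.5396 -0.1283  0.    ]
```

View pics/s3.png

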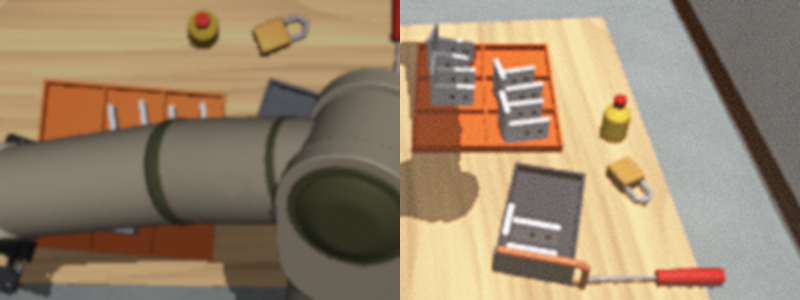

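```bash
python3 -m crank '[[0.5,-0.001,0.001,0.05,-0.009],[0.5,-0.001,0.001,0.1,-0.009],[0.5,-0.001,0.001,0.13,-0.009],[0.5,-0.001,0.001,0.142,-0.009],[0.5,-0.001,0.001,0.142,-0.009],[0,-0.001,0.001,0.142,-0.009],[0,-0.001,0.001,0.142,-0.009],[0,-0.001,0.001,0.142,-0.009],[0,-0.001,0.001,0.142,-0.009],[0,-0.001,0.001,0.142,-0.009]]';  python3 see.py .053 3.1416 .4514 .3285 -.2892;python3 -m crank '[[0,0,0,-0.05,0],[0,0,0,-0.1,0],[0,0,0,-0.12,0],[0,0,0,-0.12,0]]'; python3 pl.py 2 .18
```

```text
clock: 14.65
position: [0.4168, 0.3388, 0.0543]
tcp_rot: [-1.879, 2.518, -0.0]
wrist_force: [0.5, -0.5, 2.5]
finger_gap: 0.0076
at [0.4168 0.3388 0.0543] yaw -1.859 -> d [ 0.     -0.0001  0.0013] roll 0.001
clock: 15.15
position: [0.417, 0.339, 0.1751]
tcp_rot: [-1.877, 2.517, -0.001]
wrist_force: [-1.1, 1.3, -2.8]
finger_gap: 0.0075
place 2 [ 0.6023 -0.1158  0.    ] gap 0.007488961425879003
at [0.417  0.339  0.1751] yaw -1.86 -> d [ 0.383  -0.3073 -0.005 ] roll -3.137
```

```bash
python3 -m crank '[[0,0.03,-0.02,0,0.17],[0,0.06,-0.04,0,0.34],[0,0.09,-0.07,0,0.51],[0,0.12,-0.1,0,0.68],[0,0.16,-0.13,0,0.85],[0,0.2,-0.16,0,1.02],[0,0.24,-0.19,0,1.19],[0,0.28,-0.22,0,1.36],[0,0.32,-0.25,0,1.53],[0,0.35,-0.28,0,1.7],[0,0.37,-0.3,0,1.87],[0,0.383,-0.307,0,2.04]]';python3 pl.py 2 .18
```

```text
clock: 16.65
position: [0.6015, -0.1178, 0.1719]
tcp_rot: [-1.172, -2.912, 0.002]
wrist_force: [-0.7, -0.2, -1.1]
finger_gap: 0.0081
place 2 [ 0.6023 -0.1158  0.    ] gap 0.008064507184423357
at [ 0.6015 -0.1178  0.1719] yaw 2.376 -> d [ 0.0009  0.002  -0.0081] roll 1.1
```

```bash
python3 -m crank '[[0,0.001,0.002,0,0.18],[0,0.001,0.002,0,0.36],[0,0.001,0.002,0,0.54],[0,0.001,0.002,0,0.72],[0,0.001,0.002,0,0.9],[0,0.001,0.002,0,1.1],[0,0.001,0.002,0,1.1],[0,0.001,0.002,0,1.1]]';python3 pl.py 2 .056;  python3 - <<'E'
from h import *
c=capture('top');D=capture('side')
p,a=tool()[0]["position"],tool()[2]
bp=np.array([p[0]-.036,p[1],0]) # held: back at TCP, legs toward -x tray
al=-.2942+np.pi; b=np.r_[p[:2]+.036*np.array([np.cos(al),np.sin(al)]),al]
t=np.array([.5683,-.0694,-.2942]);q=place(np.array([[-.010,-.065,0]]),t)[0];q=np.r_[q[:2],t[2]]
overlay(D,[(BR,q,.005),(BR,b,p[2]-.049)],(240,170,400,310),'pics/s4.png')
E
```

```text
clock: 17.65
position: [0.6021, -0.1135, 0.1732]
tcp_rot: [-2.512, -1.885, 0.002]
wrist_force: [0.1, -0.3, -1.7]
finger_gap: 0.0078
place 2 [ 0.6023 -0.1158  0.    ] gap 0.007826006831128546
at [ 0.6021 -0.1135  0.1732] yaw 1.288 -> d [-0.002   0.0011  0.1172] roll 0.011
```

View pics/s4.png

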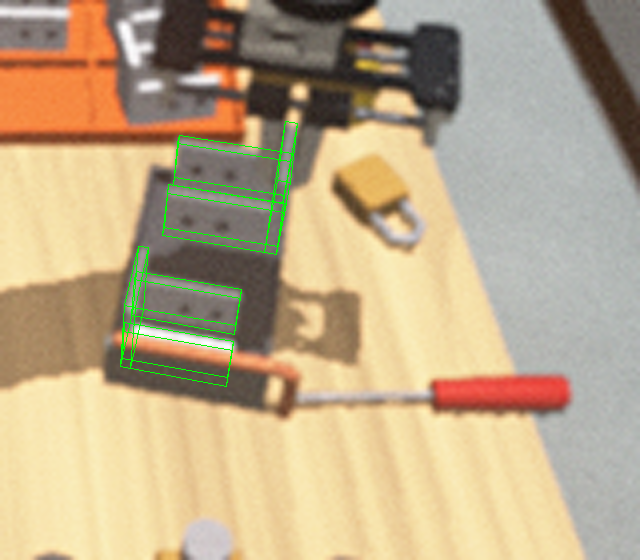

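```bash
python3 -m crank '[[0,-0.002,0.001,0.03,0.011],[0,-0.002,0.001,0.06,0.011],[0,-0.002,0.001,0.085,0.011],[0,-0.002,0.001,0.105,0.011],[0,-0.002,0.001,0.114,0.011],[0,-0.002,0.001,0.117,0.011],[0,-0.002,0.001,0.117,0.011]]'; python3 pl.py 2 .0545
```

```text
clock: 18.62
position: [0.6032, -0.1158, 0.0575]
tcp_rot: [2.526, 1.867, 0.001]
wrist_force: [-0.4, 1.9, -2.6]
finger_gap: 0.0077
place 2 [ 0.6023 -0.1158  0.    ] gap 0.007725131603203575
at [ 0.6032 -0.1158  0.0575] yaw 1.273 -> d [-0.0002 -0.0009  0.003 ] roll -0.004
```

Lower the last bit, release, and go to br2 (0.5682, 0.1349, 0.081).

```bash
python3 -m crank '[[0,0,-0.001,0.002,-0.004],[0,0,-0.001,0.003,-0.004],[0,0,-0.001,0.003,-0.004],[0.35,0,-0.001,0.003,-0.004],[0.35,0,-0.001,0.003,-0.004],[0.35,0,-0.001,-0.06,-0.004],[0.35,0,-0.001,-0.12,-0.004],[0.35,0,-0.001,-0.14,-0.004],[0.35,0,-0.001,-0.14,-0.004]]'; python3 see.py .2 0 .5682 .1349 .081 side; python3 -c "
from h import *
print(telemetry.state()['q'].round(2))"
```

```text
clock: 19.75
position: [0.6028, -0.1157, 0.1989]
tcp_rot: [2.521, 1.87, 0.004]
wrist_force: [-0.6, -0.3, -1.5]
finger_gap: 0.0326
side [ 0.5674  0.1397 -0.0259] 165.9
at [ 0.6019 -0.1157  0.1973] yaw 1.277 -> d [ 0.2168 -0.1385 -0.0029] roll -0.375
[ 0.4   0.52 -0.44  1.87  0.3   0.82 -0.49]
```

```bash
python3 - <<'E'
from h import *
B={1:np.array([.5689,.2258,.171]),2:np.array([.5682,.1349,.081]),4:np.array([.4486,.2368,-.098])}
for n in("top","side"):
    c=capture(n)
    for i in B:
        r,f=fit([c],[gray(c)],BR,B[i],.005,[B[j] for j in B if j!=i],pad=5);print(n,i,r.round(4),round(f,1))
E
```

```text
top 1 [0.5693 0.226  0.1675] 48.3
top 2 [0.5684 0.1346 0.0969] 36.2
top 4 [ 0.4494  0.2368 -0.0919] 41.0
side 1 [0.5705 0.225  0.154 ] 180.8
side 2 [0.5679 0.1401 0.0345] 167.9
side 4 [ 0.4483  0.2406 -0.05  ] 39.7
```

```bash
python3 -m crank '[[0.5,0.05,-0.03,0,-0.1],[0.5,0.11,-0.07,0,-0.2],[0.5,0.16,-0.1,0,-0.3],[0.5,0.205,-0.13,0,-0.389],[0.5,0.217,-0.1385,0,-0.389],[0.5,0.217,-0.1385,0,-0.389],[0.5,0.217,-0.1385,0.03,-0.389]]'; python3 see.py .053 0 .5684 .1347 .093
```

```text
clock: 20.78
position: [0.534, 0.1307, 0.1675]
tcp_rot: [2.116, 2.32, 0.002]
wrist_force: [0.5, -0.6, -1.0]
finger_gap: 0.0465
at [0.534  0.1307 0.1675] yaw 1.663 -> d [ 0.0009 -0.0016  0.1145] roll -0.001
```

```bash
python3 -m crank '[[0.5,0.001,-0.0015,0.05,0],[0.5,0.001,-0.0015,0.09,0],[0.5,0.001,-0.0015,0.11,0],[0.5,0.001,-0.0015,0.1135,0],[0.5,0.001,-0.0015,0.1135,0],[0,0.001,-0.0015,0.1135,0],[0,0.001,-0.0015,0.1135,0],[0,0.001,-0.0015,0.1135,0],[0,0.001,-0.0015,0.1135,0],[0,0.001,-0.0015,0.1135,0]]';  python3 see.py .053 0 .5684 .1347 .093;python3 -m crank '[[0,0,0,-0.05,0],[0,0,0,-0.1,0],[0,0,0,-0.12,0],[0,0,0,-0.12,0]]'; python3 pl.py 3 .18
```

```text
clock: 22.02
position: [0.5307, 0.1332, 0.0538]
tcp_rot: [2.113, 2.324, 0.0]
wrist_force: [-0.1, -0.4, 1.9]
finger_gap: 0.0079
at [0.5307 0.1332 0.0538] yaw 1.666 -> d [-0.002   0.0016  0.0008] roll 0.002
clock: 22.52
position: [0.5313, 0.1332, 0.1747]
tcp_rot: [2.113, 2.323, 0.003]
wrist_force: [0.5, -0.6, -1.5]
finger_gap: 0.0076
place 3 [ 0.5231 -0.0599  0.    ] gap 0.007580757216132514
at [0.5313 0.1332 0.1747] yaw 1.665 -> d [-0.1914 -0.0263 -0.0054] roll 0.389
```

```bash
python3 -m crank '[[0,-0.05,-0.006,0,0.1],[0,-0.1,-0.013,0,0.2],[0,-0.15,-0.02,0,0.3],[0,-0.18,-0.024,0,0.389],[0,-0.1914,-0.026,0,0.389],[0,-0.1914,-0.026,0,0.389],[0,-0.1914,-0.026,0,0.389]]'; python3 pl.py 3 .0545;  cat > ov.py <<'E'
import sys
from h import *
D=capture('side');n=int(sys.argv[1]);t=np.array([.5683,-.0694,-.2942]);it=[]
for i in range(1,n+1):
    o=1 if i%2 else -1;q=place(np.array([[-.010*o,-.065+.0305*(i-1),0]]),t)[0];it.append((BR,np.r_[q[:2],t[2]+(0 if o>0 else np.pi)],.005))
if len(sys.argv)>3:
    p=tool()[0]["position"];o=1 if (n+1)%2 else -1;al=t[2]+(0 if o>0 else np.pi)
    it.append((BR,np.r_[p[:2]+.036*np.array([np.cos(al),np.sin(al)]),al],p[2]-.049))
overlay(D,it,(240,170,400,310),sys.argv[2])
E
python3 ov.py 2 pics/s5.png h
```

```text
clock: 23.4
position: [0.523, -0.0582, 0.1733]
tcp_rot: [-2.519, -1.875, -0.0]
wrist_force: [-0.2, -1.0, -2.0]
finger_gap: 0.0076
place 3 [ 0.5231 -0.0599  0.    ] gap 0.007557031187323676
at [ 0.523  -0.0582  0.1733] yaw 1.28 -> d [-0.0017  0.0006  0.1188] roll 0.003
```

View pics/s5.png

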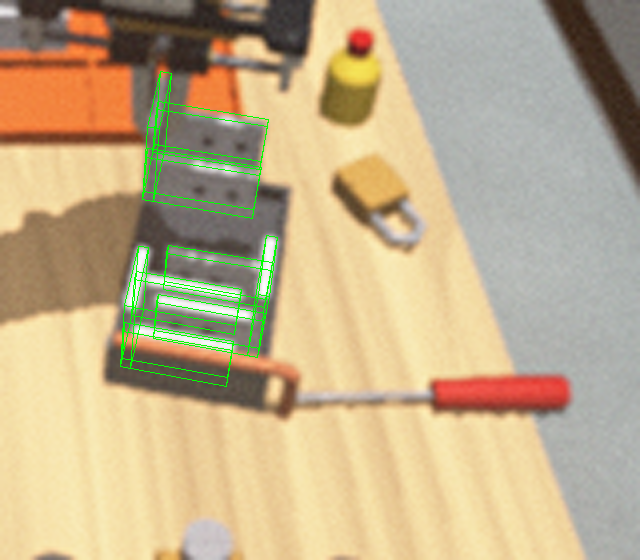

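```bash
python3 -m crank '[[0,-0.001,0.0005,0.03,0.003],[0,-0.001,0.0005,0.06,0.003],[0,-0.001,0.0005,0.085,0.003],[0,-0.001,0.0005,0.105,0.003],[0,-0.001,0.0005,0.116,0.003],[0,-0.001,0.0005,0.119,0.003],[0,-0.001,0.0005,0.119,0.003]]'; python3 pl.py 3 .0545
```

```text
clock: 24.32
position: [0.5235, -0.0606, 0.0549]
tcp_rot: [2.525, 1.869, 0.001]
wrist_force: [0.1, -0.7, -0.8]
finger_gap: 0.0078
place 3 [ 0.5231 -0.0599  0.    ] gap 0.007763358674180822
at [ 0.5235 -0.0606  0.0549] yaw 1.274 -> d [ 0.0006 -0.0005  0.0004] roll -0.002
```

Release, lift, head for br4 (0.449, 0.2368, −0.095) with the flipped grasp.

```bash
python3 -m crank '[[0,0.0006,-0.0005,0.0005,0],[0.35,0.0006,-0.0005,0.0005,0],[0.35,0.0006,-0.0005,0.0005,0],[0.35,0.0006,-0.0005,-0.06,0],[0.35,0.0006,-0.0005,-0.12,0],[0.35,0.0006,-0.0005,-0.14,0],[0.35,0.0006,-0.0005,-0.145,0]]'; python3 see.py .2 3.14159 .449 .2368 -.095; python3 - <<'E'
from h import *
B={1:np.array([.5692,.2259,.168]),4:np.array([.4492,.2368,-.095])}
c=capture("top")
for i in B:
    r,f=fit([c],[gray(c)],BR,B[i],.005,[B[j] for j in B if j!=i],pad=5);print(i,r.round(4),round(f,1))
E
```

```text
clock: 25.2
position: [0.5234, -0.0605, 0.2011]
tcp_rot: [2.525, 1.866, 0.003]
wrist_force: [0.3, -0.3, 0.0]
finger_gap: 0.0326
at [ 0.5234 -0.0605  0.2011] yaw 1.273 -> d [ 0.2552 -0.1936  0.0006] roll 2.939
1 [0.5691 0.226  0.165 ] 49.2
4 [ 0.4495  0.2368 -0.0927] 42.1
```

```bash
python3 -m crank '[[0.5,0.03,-0.02,0,-0.18],[0.5,0.06,-0.04,0,-0.36],[0.5,0.09,-0.06,0,-0.54],[0.5,0.12,-0.08,0,-0.72],[0.5,0.15,-0.11,0,-0.9],[0.5,0.18,-0.13,0,-1.08],[0.5,0.21,-0.15,0,-1.26],[0.5,0.23,-0.17,0,-1.44],[0.5,0.25,-0.19,0,-1.62],[0.5,0.255,-0.194,0,-1.8],[0.5,0.255,-0.194,0,-1.98],[0.5,0.255,-0.194,0,-2.16]]'; python3 see.py .2 3.1416 .4493 .2368 -.094;  python3 -c "
from h import *
print(telemetry.state()['q'].round(2))"
```

```text
clock: 26.75
position: [0.4112, 0.2403, 0.1982]
tcp_rot: [0.468, -3.104, -0.0]
wrist_force: [-0.1, -0.2, 0.1]
finger_gap: 0.0464
at [0.4112 0.2403 0.1982] yaw -2.842 -> d [-0.0021 -0.0008 -0.0018] roll -1.178
[ 0.14  0.55 -1.11  2.13  0.66  0.87  0.5 ]
```

```bash
python3 -m crank '[[0.5,-0.002,-0.001,0,-0.18],[0.5,-0.002,-0.001,0,-0.36],[0.5,-0.002,-0.001,0,-0.54],[0.5,-0.002,-0.001,0,-0.72],[0.5,-0.002,-0.001,0,-0.9],[0.5,-0.002,-0.001,0,-1.08],[0.5,-0.002,-0.001,0.03,-1.178],[0.5,-0.002,-0.001,0.05,-1.178]]'; python3 see.py .053 3.1416 .4493 .2368 -.094;  python3 -c "
from h import *
print(telemetry.state()['q'].round(2))"
```

```text
clock: 27.75
position: [0.4133, 0.2395, 0.1472]
tcp_rot: [2.107, -2.327, -0.003]
wrist_force: [-0.3, 0.6, -0.0]
finger_gap: 0.0464
at [0.4133 0.2395 0.1472] yaw -1.67 -> d [-0.0007 -0.0004  0.0942] roll -0.005
[ 0.15  0.7  -1.21  2.18  0.88  0.9   1.44]
```

```bash
python3 -m crank '[[0.5,-0.0005,0,0.05,-0.005],[0.5,-0.0005,0,0.08,-0.005],[0.5,-0.0005,0,0.093,-0.005],[0.5,-0.0005,0,0.093,-0.005],[0,-0.0005,0,0.093,-0.005],[0,-0.0005,0,0.093,-0.005],[0,-0.0005,0,0.093,-0.005],[0,-0.0005,0,0.093,-0.005],[0,-0.0005,0,0.093,-0.005]]';  python3 see.py .053 3.1416 .4493 .2368 -.094;python3 -m crank '[[0,0,0,-0.05,0],[0,0,0,-0.1,0],[0,0,0,-0.12,0],[0,0,0,-0.12,0]]'; python3 pl.py 4 .18
```

```text
clock: 28.88
position: [0.4142, 0.2405, 0.0569]
tcp_rot: [-2.113, 2.325, -0.0]
wrist_force: [-1.8, -0.6, 5.2]
finger_gap: 0.0079
at [0.4142 0.2405 0.0569] yaw -1.666 -> d [0.0004 0.0007 0.0039] roll -0.002
clock: 29.38
position: [0.4148, 0.2406, 0.1776]
tcp_rot: [-2.11, 2.324, -0.002]
wrist_force: [-0.9, -0.2, -2.8]
finger_gap: 0.0079
place 4 [ 0.62   -0.0574  0.    ] gap 0.007874086818173033
at [0.4148 0.2406 0.1776] yaw -1.667 -> d [ 0.2768 -0.2329 -0.0021] roll -2.944
```

```bash
python3 -m crank '[[0,0.02,-0.015,0,0.18],[0,0.04,-0.03,0,0.36],[0,0.06,-0.045,0,0.54],[0,0.08,-0.06,0,0.72],[0,0.11,-0.09,0,0.9],[0,0.14,-0.12,0,1.08],[0,0.17,-0.145,0,1.26],[0,0.2,-0.17,0,1.44],[0,0.23,-0.195,0,1.62],[0,0.25,-0.21,0,1.8],[0,0.27,-0.225,0,1.98],[0,0.2768,-0.233,0,2.16]]';python3 pl.py 4 .18
```

```text
clock: 30.88
position: [0.6193, -0.0594, 0.1743]
tcp_rot: [-1.066, -2.953, 0.004]
wrist_force: [-0.7, -0.5, -1.3]
finger_gap: 0.0076
place 4 [ 0.62   -0.0574  0.    ] gap 0.007605570798083739
at [ 0.6193 -0.0594  0.1743] yaw 2.449 -> d [ 0.0008  0.002  -0.0057] roll 1.172
```

```bash
python3 -m crank '[[0,0.001,0.002,0,0.18],[0,0.001,0.002,0,0.36],[0,0.001,0.002,0,0.54],[0,0.001,0.002,0,0.72],[0,0.001,0.002,0,0.9],[0,0.001,0.002,0,1.08],[0,0.001,0.002,0,1.172],[0,0.001,0.002,0,1.172],[0,0.001,0.002,0,1.172]]';python3 pl.py 4 .058; python3 ov.py 3 pics/s6.png h
```

```text
clock: 32.0
position: [0.6198, -0.0551, 0.1756]
tcp_rot: [-2.513, -1.885, 0.002]
wrist_force: [-0.9, -0.5, -1.5]
finger_gap: 0.0077
place 4 [ 0.62   -0.0574  0.    ] gap 0.007725094049988564
at [ 0.6198 -0.0551  0.1756] yaw 1.287 -> d [-0.002   0.001   0.1176] roll 0.011
```

View pics/s6.png

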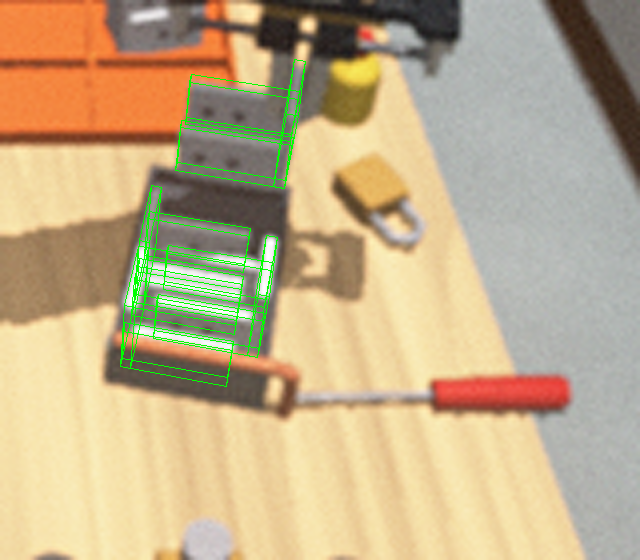

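```bash
python3 -m crank '[[0,-0.002,0.001,0.03,0.011],[0,-0.002,0.001,0.06,0.011],[0,-0.002,0.001,0.085,0.011],[0,-0.002,0.001,0.105,0.011],[0,-0.002,0.001,0.114,0.011],[0,-0.002,0.001,0.117,0.011],[0,-0.002,0.001,0.117,0.011]]'; python3 pl.py 4 .0575
```

```text
clock: 32.92
position: [0.6209, -0.0573, 0.06]
tcp_rot: [2.525, 1.868, 0.001]
wrist_force: [0.0, 0.4, -1.5]
finger_gap: 0.0076
place 4 [ 0.62   -0.0574  0.    ] gap 0.007637453084523781
at [ 0.6209 -0.0573  0.06  ] yaw 1.274 -> d [-0.0003 -0.0008  0.0025] roll -0.003
```

```bash
python3 -m crank '[[0,-0.0003,-0.0008,0.002,-0.003],[0,-0.0003,-0.0008,0.0025,-0.003],[0,-0.0003,-0.0008,0.0025,-0.003],[0.35,-0.0003,-0.0008,0.0025,-0.003],[0.35,-0.0003,-0.0008,0.0025,-0.003],[0.35,-0.0003,-0.0008,-0.06,-0.003],[0.35,-0.0003,-0.0008,-0.12,-0.003],[0.35,-0.0003,-0.0008,-0.14,-0.003]]'; python3 - <<'E'
from h import *
c=capture("top");B1=np.array([.5692,.2259,.168])
r,f=fit([c],[gray(c)],BR,B1,.005,[],pad=5);print(r.round(4),round(f,1))
E
python3 see.py .2 0 .5692 .2259 .167
```

```text
clock: 33.92
position: [0.6213, -0.0572, 0.2036]
tcp_rot: [2.52, 1.87, 0.007]
wrist_force: [-0.1, -0.1, -1.0]
finger_gap: 0.0326
[0.5693 0.226  0.162 ] 48.0
at [ 0.6217 -0.0573  0.2047] yaw 1.276 -> d [ 0.2397 -0.1647  0.004 ] roll -0.461
```

```bash
python3 -m crank '[[0.5,0.05,-0.03,0,-0.12],[0.5,0.1,-0.07,0,-0.24],[0.5,0.15,-0.1,0,-0.36],[0.5,0.2,-0.14,0,-0.46],[0.5,0.24,-0.165,0,-0.46],[0.5,0.24,-0.165,0,-0.46],[0.5,0.24,-0.165,0.04,-0.46],[0.5,0.24,-0.165,0.04,-0.46]]'; python3 see.py .053 0 .5693 .226 .165
```

```text
clock: 34.98
position: [0.53, 0.2183, 0.1571]
tcp_rot: [-2.029, -2.396, 0.008]
wrist_force: [-0.6, -0.6, 0.7]
finger_gap: 0.0465
at [0.53   0.2183 0.1571] yaw 1.736 -> d [0.0014 0.0045 0.1041] roll 0.0
```

```bash
python3 -m crank '[[0.5,0.001,0.004,0.05,0],[0.5,0.001,0.004,0.09,0],[0.5,0.001,0.004,0.103,0],[0.5,0.001,0.004,0.103,0],[0,0.001,0.004,0.103,0],[0,0.001,0.004,0.103,0],[0,0.001,0.004,0.103,0],[0,0.001,0.004,0.103,0],[0,0.001,0.004,0.103,0]]';  python3 see.py .053 0 .5693 .226 .165;python3 -m crank '[[0,0,0,-0.05,0],[0,0,0,-0.1,0],[0,0,0,-0.12,0],[0,0,0,-0.12,0]]'; python3 pl.py 5 .18
```

```text
clock: 36.1
position: [0.5347, 0.2216, 0.0568]
tcp_rot: [-2.03, -2.398, 0.001]
wrist_force: [-3.4, 0.1, 6.2]
finger_gap: 0.0079
at [0.5347 0.2216 0.0568] yaw 1.737 -> d [-0.0013 -0.0012  0.0038] roll 0.001
clock: 36.6
position: [0.5359, 0.222, 0.1778]
tcp_rot: [2.029, 2.397, 0.004]
wrist_force: [0.3, -0.5, -2.4]
finger_gap: 0.008
place 5 [ 0.5408 -0.0015  0.    ] gap 0.00803496228556326
at [0.5359 0.222  0.1778] yaw 1.736 -> d [-0.2213 -0.0321 -0.0024] roll 0.46
```

```bash
python3 -m crank '[[0,-0.05,-0.007,0,0.12],[0,-0.1,-0.014,0,0.24],[0,-0.15,-0.021,0,0.36],[0,-0.2,-0.029,0,0.46],[0,-0.221,-0.032,0,0.46],[0,-0.221,-0.032,0,0.46],[0,-0.221,-0.032,0,0.46]]'; python3 pl.py 5 .0575;python3 ov.py 4 pics/s7.png h
```

```text
clock: 37.48
position: [0.5398, -0.0002, 0.1758]
tcp_rot: [-2.521, -1.873, 0.001]
wrist_force: [0.6, 0.6, -1.2]
finger_gap: 0.0077
place 5 [ 0.5408 -0.0015  0.    ] gap 0.007744419993906181
at [ 5.398e-01 -2.000e-04  1.758e-01] yaw 1.278 -> d [-0.001   0.0015  0.1183] roll 0.002
```

View pics/s7.png

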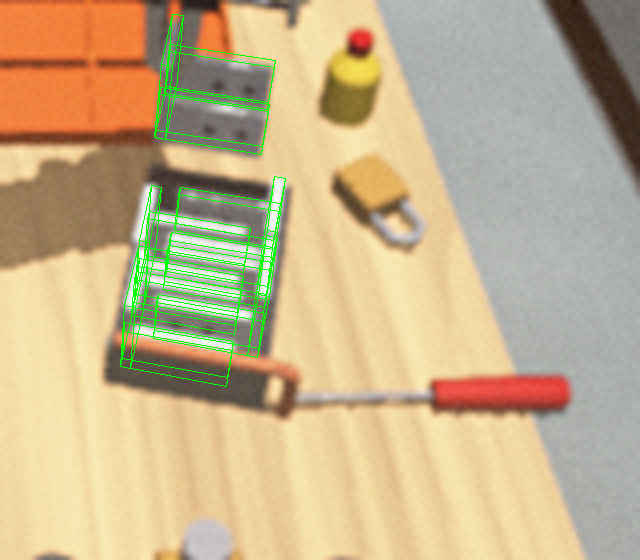

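```bash
python3 - <<'E'
from h import *
a=capture("side")["image"][205:270,262:322,::-1];b=capture("top")["image"][125:200,268:348,::-1]
cv2.imwrite("pics/s8.png",np.hstack([cv2.resize(a,(480,520),interpolation=2),cv2.resize(b,None,fx=4,fy=4,interpolation=2)[:300].copy() if 0 else cv2.resize(b,(320,300),interpolation=2).repeat(1,0)if 0 else cv2.copyMakeBorder(cv2.resize(b,(320,300),interpolation=2),0,220,0,0,0)]))
E
```

```text
(no output)
```

View pics/s8.png

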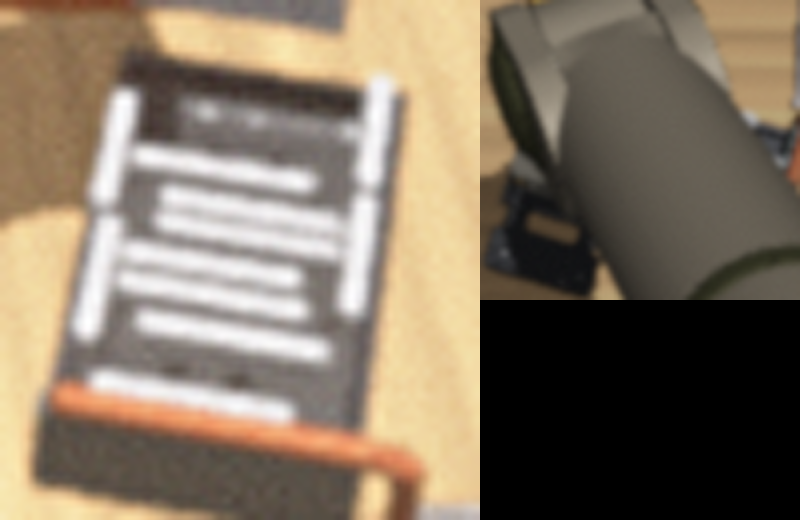

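```bash
python3 -m crank '[[0,-0.001,0.001,0.03,0.002],[0,-0.001,0.001,0.06,0.002],[0,-0.001,0.001,0.085,0.002],[0,-0.001,0.001,0.105,0.002],[0,-0.001,0.001,0.115,0.002],[0,-0.001,0.001,0.118,0.002],[0,-0.001,0.001,0.118,0.002]]'; python3 pl.py 5 .0575
```

```text
clock: 38.5
position: [0.5411, -0.0024, 0.059]
tcp_rot: [2.524, 1.87, 0.001]
wrist_force: [-0.1, -0.5, -1.9]
finger_gap: 0.0078
place 5 [ 0.5408 -0.0015  0.    ] gap 0.007792812088481827
at [ 0.5411 -0.0024  0.059 ] yaw 1.275 -> d [ 0.0007 -0.0005  0.0015] roll -0.001
```

Release, lift, and move aside (toward the robot's left over the bin) for a clear look.

```bash
python3 -m crank '[[0,0.0007,-0.0005,0.0015,0],[0,0.0007,-0.0005,0.0015,0],[0.35,0.0007,-0.0005,0.0015,0],[0.35,0.0007,-0.0005,0.0015,0],[0.35,0.0007,-0.0005,-0.06,0],[0.35,0.0007,-0.0005,-0.12,0],[0.35,0.06,0,-0.14,0],[0.35,0.12,0,-0.14,0],[0.35,0.18,0,-0.14,0],[0.35,0.24,0,-0.14,0],[0.35,0.28,0,-0.14,0]]'; cat > chk.py <<'E'
from h import *
t=np.array([.5683,-.0694,-.2942]);W=[]
for i in range(1,6):
    o=1 if i%2 else -1;q=place(np.array([[-.010*o,-.065+.0305*(i-1),0]]),t)[0];W.append(np.r_[q[:2],t[2]+(0 if o>0 else np.pi)])
for n in("top","side"):
    c=capture(n);H=hsv(c)
    g=np.clip((H[...,2]-95)/60.,0,1)*(H[...,1]<70)   # bright top faces only
    TOP=[box(-40,-32,-28,28,74,75),box(-32,40,-28,-20,44,45),box(-32,40,20,28,44,45)]
    P=[w.copy() for w in W]
    for k in range(2):
        for i in range(5): P[i],f=fit([c],[g],TOP,P[i],.005,[P[j] for j in range(5) if j!=i],pad=3)
    for i in range(5):
        d=P[i]-W[i];a=t[2];print(n,i+1,"dtray mm",round(1000*(d[0]*np.cos(a)+d[1]*np.sin(a)),1),round(1000*(-d[0]*np.sin(a)+d[1]*np.cos(a)),1),"dyaw deg",round(np.degrees(d[2]),1))
    cv2.imwrite(f"pics/c_{n}.png",0*c["image"])
    if n=="top": A=cv2.resize(c["image"][125:200,268:358,::-1],(400,333),interpolation=2)
    else: Bm=cv2.resize(c["image"][195:275,255:335,::-1],(400,400),interpolation=2)
A=cv2.copyMakeBorder(A,0,67,0,0,0);cv2.imwrite("pics/chk.png",np.hstack([A,Bm]))
E
python3 chk.py
```

```text
clock: 39.88
position: [0.6226, 0.2685, 0.1987]
tcp_rot: [-2.522, -1.872, -0.001]
wrist_force: [0.3, 0.3, -0.0]
finger_gap: 0.0327
top 1 dtray mm 0.4 -2.3 dyaw deg -0.1
top 2 dtray mm 0.6 -1.7 dyaw deg 0.2
top 3 dtray mm -3.5 -1.1 dyaw deg -0.3
top 4 dtray mm 1.1 -2.0 dyaw deg 0.1
top 5 dtray mm 0.3 -2.9 dyaw deg -0.5
side 1 dtray mm 0.0 0.6 dyaw deg 0.2
side 2 dtray mm -0.2 -1.5 dyaw deg -0.0
side 3 dtray mm -3.2 -0.3 dyaw deg 0.4
side 4 dtray mm -1.1 -1.1 dyaw deg 0.0
side 5 dtray mm -0.6 -1.2 dyaw deg 0.2
```

View pics/chk.png

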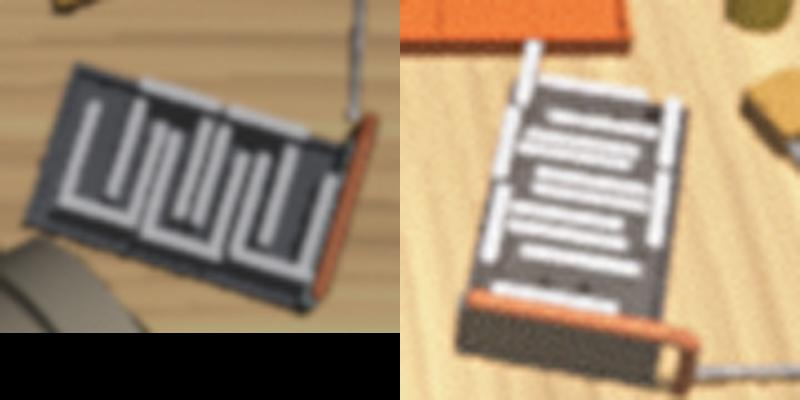

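```bash
python3 pl.py 3 .15
```

```text
place 3 [ 0.5231 -0.0599  0.    ] gap 0.03234605807193575
at [0.6222 0.2712 0.1984] yaw 1.28 -> d [-3.457e-01 -1.000e-04  4.730e-02] roll 0.004
```

```bash
python3 -m crank '[[0.35,-0.06,0,0,0.004],[0.35,-0.12,0,0,0.004],[0.35,-0.18,0,0,0.004],[0.35,-0.24,0,0,0.004],[0.35,-0.3,0,0.01,0.004],[0.35,-0.335,0,0.03,0.004],[0.35,-0.346,0,0.047,0.004],[0.35,-0.346,0,0.047,0.004],[0.35,-0.346,0,0.047,0.004]]'; python3 pl.py 3 .0560
```

```text
clock: 41.1
position: [0.5219, -0.0653, 0.1522]
tcp_rot: [2.528, 1.865, 0.001]
wrist_force: [0.7, 0.1, 0.9]
finger_gap: 0.0327
place 3 [ 0.5231 -0.0599  0.    ] gap 0.032689371304402554
at [ 0.5219 -0.0653  0.1522] yaw 1.271 -> d [ 0.0055 -0.0005  0.0962] roll -0.005
```

```bash
python3 -m crank '[[0.35,0.004,0,0.04,-0.005],[0.35,0.004,0,0.075,-0.005],[0.35,0.004,0,0.092,-0.005],[0.35,0.004,0,0.095,-0.005],[0.35,0.004,0,0.095,-0.005],[0.35,0.004,0,0.095,-0.005]]'; python3 pl.py 3 .0560
```

```text
clock: 41.85
position: [0.5234, -0.0619, 0.0576]
tcp_rot: [2.523, 1.87, 0.002]
wrist_force: [-0.9, -0.0, 0.0]
finger_gap: 0.0327
place 3 [ 0.5231 -0.0599  0.    ] gap 0.03268540785947107
at [ 0.5234 -0.0619  0.0576] yaw 1.276 -> d [ 0.0018 -0.0008  0.0016] roll -0.001
```

```bash
python3 -m crank '[[0,0,0,0,0],[0,0,0,0,0],[0,0,0,0,0],[0,0,0,0,0]]' 15; python3 pl.py 3 .0576
```

```text
clock: 42.35
position: [0.522, -0.062, 0.0567]
tcp_rot: [-2.523, -1.871, 0.002]
wrist_force: [-3.8, 1.2, 5.6]
finger_gap: 0.0078
place 3 [ 0.5231 -0.0599  0.    ] gap 0.007848839727873624
at [ 0.522  -0.062   0.0567] yaw 1.276 -> d [ 0.0023  0.0005 -0.0009] roll -0.001
```

```bash
python3 -m crank '[[0,0.001,0.001,0,0],[0,0.001,0.001,0,0],[0.2,0.001,0.001,0,0],[0.2,0.001,0.001,0,0],[0.2,0.001,0.001,-0.03,0],[0.2,0.001,0.001,-0.08,0],[0.2,0.001,0.001,-0.14,0],[0.2,0.06,0,-0.15,0],[0.2,0.12,0,-0.15,0],[0.2,0.18,0,-0.15,0],[0.2,0.24,0,-0.15,0],[0.2,0.3,0,-0.15,0]]'; python3 chk.py
```

```text
clock: 43.85
position: [0.6107, 0.2271, 0.2065]
tcp_rot: [2.524, 1.871, 0.001]
wrist_force: [1.2, -0.3, 0.7]
finger_gap: 0.0186
top 1 dtray mm 0.4 -2.3 dyaw deg -0.1
top 2 dtray mm 0.6 -1.7 dyaw deg 0.2
top 3 dtray mm -0.2 -1.1 dyaw deg -0.1
top 4 dtray mm 1.0 -2.1 dyaw deg -0.2
top 5 dtray mm 0.3 -2.8 dyaw deg -0.5
side 1 dtray mm -0.5 0.4 dyaw deg 0.3
side 2 dtray mm -0.2 -1.4 dyaw deg 0.2
side 3 dtray mm -0.5 0.1 dyaw deg -0.4
side 4 dtray mm -1.1 -1.2 dyaw deg 0.1
side 5 dtray mm -0.3 -1.1 dyaw deg 0.2
```

```bash
python3 - <<'E'
from h import *
go(.5115,-.4186,.2,1.464)
E
```

```text
at [0.6102 0.2337 0.2065] yaw 1.284 -> d [-0.6536  0.09    0.0029] roll -0.18
```

```bash
python3 -m crank '[[0.5,-0.654,0.09,0.0,-0.18],[0.5,-0.654,0.09,0.0,-0.18],[0.5,-0.654,0.09,0.0,-0.18],[0.5,-0.654,0.09,0.0,-0.18],[0.5,-0.654,0.09,0.0,-0.18],[0.5,-0.654,0.09,0.0,-0.18],[0.5,-0.654,0.09,0.0,-0.18],[0.5,-0.654,0.09,0.0,-0.18],[0.5,-0.654,0.09,0.0,-0.18],[0.5,-0.654,0.09,0.0,-0.18],[0.5,-0.654,0.09,0.0,-0.18],[0.5,-0.654,0.09,0.0,-0.18]]' 12; python3 - <<'E'
from h import *
go(.5115,-.4186,.077,1.464)
D=capture("side");T=capture("top")
overlay(D,[(LV,np.array([.520,-.339,-1.677]),0)],(230,270,400,384),"pics/v1.png")
E
```

```text
clock: 45.45
position: [0.5039, -0.4308, 0.2059]
tcp_rot: [2.351, 2.083, -0.002]
wrist_force: [-0.6, 0.1, -0.2]
finger_gap: 0.0467
at [ 0.5039 -0.4308  0.2059] yaw 1.45 -> d [0.0131 0.0062 0.1288] roll -0.014
```

View pics/v1.png

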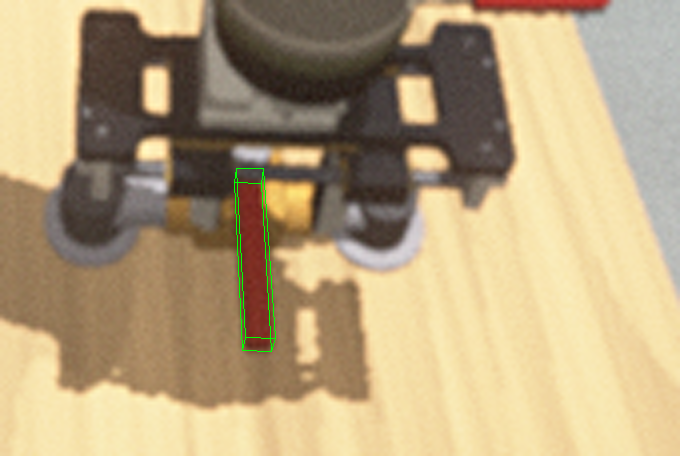

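Lever is exactly across the pipe, as modelled (15 pictures viewed). Grip it.

```bash
python3 -m crank '[[0.5,0.012,0.006,0.05,-0.014],[0.5,0.012,0.006,0.1,-0.014],[0.5,0.012,0.006,0.127,-0.014],[0.5,0.012,0.006,0.127,-0.014],[0.5,0.012,0.006,0.127,-0.014],[0,0.012,0.006,0.127,-0.014],[0,0.012,0.006,0.127,-0.014],[0,0.012,0.006,0.127,-0.014],[0,0.012,0.006,0.127,-0.014]]' 12; python3 lv.py; python3 - <<'E'
from h import *
s,R,w=tool();p=s["position"];st=np.array([.520,-.339]);th=np.arctan2(*(p[:2]-st)[::-1]);rad=np.hypot(*(p[:2]-st))
for k in range(1,13):
    a=th+(-3.262-th)*k/12;t=np.r_[st+rad*np.array([np.cos(a),np.sin(a)]),p[2]];print((R.T@(t-p)).round(4),round(-(a-th),3))
E
```

```text
clock: 46.68
position: [0.5115, -0.4157, 0.0799]
tcp_rot: [-2.33, -2.104, 0.003]
wrist_force: [-4.9, 1.2, 6.5]
finger_gap: 0.0157
angle -1.6806976920537384 r 0.07719484951862852 yaw 1.469124850252864 tangential F -5.0372959492844585 [-4.93086164  1.24163256  6.48037424] [0.15631408 0.97372918 0.06674752] 0.015685900882324823
[ 0.0008 -0.0101  0.    ] 0.132
[ 0.0028 -0.0201  0.0001] 0.264
[ 0.0062 -0.0297  0.0001] 0.395
[ 0.0108 -0.0387  0.0001] 0.527
[ 0.0165 -0.0471  0.0001] 0.659
[ 0.0233 -0.0547  0.0002] 0.791
[ 0.0311 -0.0613  0.0002] 0.922
[ 0.0396 -0.0668  0.0002] 1.054
[ 0.0488 -0.0711  0.0002] 1.186
[ 0.0585 -0.0743  0.0002] 1.318
[ 0.0685 -0.0761  0.0002] 1.45
[ 0.0786 -0.0765  0.0002] 1.581
```

```bash
python3 -m crank '[[0,0.0008,-0.0101,0,0.132],[0,0.0028,-0.0201,0,0.264],[0,0.0062,-0.0297,0,0.395],[0,0.0108,-0.0387,0,0.527],[0,0.0165,-0.0471,0,0.659],[0,0.0233,-0.0547,0,0.791],[0,0.0311,-0.0613,0,0.922],[0,0.0396,-0.0668,0,1.054],[0,0.0488,-0.0711,0,1.186],[0,0.0585,-0.0743,0,1.318],[0,0.0685,-0.0761,0,1.45],[0,0.0786,-0.0765,0,1.581]]'; python3 lv.py;python3 -m crank '[[0,0,-0.002,0,0.02],[0,0,-0.002,0,0.02]]'; python3 lv.py
```

```text
clock: 48.18
position: [0.4435, -0.3316, 0.0799]
tcp_rot: [3.134, -0.185, -0.001]
wrist_force: [-7.6, -20.1, -1.5]
finger_gap: 0.0161
angle 3.045838645668765 r 0.0768810087227276 yaw -0.11805262593713264 tangential F 20.707995723487553 [ -7.6051183  -20.07283941  -1.45138882] [-5.07972823  1.91582802  0.0296344 ] 0.016133062979695658
clock: 48.42
position: [0.4436, -0.3319, 0.0799]
tcp_rot: [3.129, -0.212, -0.0]
wrist_force: [-6.4, -13.5, -1.2]
finger_gap: 0.0163
angle 3.0491064009656004 r 0.07671219058549425 yaw -0.13497568091804518 tangential F 14.035994067640388 [ -6.36959129 -13.5054536   -1.15759255] [-2.89301981  1.40277533  0.09011598] 0.016258751655938545
```

```bash
python3 -m crank '[[0,0,-0.002,0,0],[0,0,-0.004,0,0],[0,0,-0.004,0,0]]' 20; python3 lv.py; python3 -m crank '[[0,0,0.004,0,0],[0.5,0,0.004,0,0],[0.5,0,0.004,0,0],[0.5,0,0.004,-0.06,0],[0.5,0,0.004,-0.12,0],[0.5,-0.06,0.004,-0.16,0],[0.5,-0.1,0.06,-0.16,0],[0.5,-0.13,0.12,-0.16,0],[0.5,-0.15,0.18,-0.16,0],[0.5,-0.15,0.18,-0.16,0]]'; python3 chk.py; python3 - <<'E'
from h import *
T=capture("top");D=capture("side")
for l,C in(("T",T),("D",D)):
    v,f=fit([C],[red(C)],LV,np.array([.520,-.339,-3.24]),0,pad=4);print(l,v.round(4),f)
a=cv2.resize(T["image"][60:240,140:440,::-1],(500,300),interpolation=2);b=cv2.resize(D["image"][100:384,200:420,::-1],(387,500),interpolation=2)
o=np.zeros((500,790,3),np.uint8);o[:242,:403]=cv2.resize(a,(403,242));o[:,403:]=b;cv2.imwrite("pics/end.png",o)
E
```

```text
clock: 48.8
position: [0.4437, -0.3317, 0.08]
tcp_rot: [3.125, -0.215, 0.002]
wrist_force: [-9.0, -26.0, -7.0]
finger_gap: 0.0161
angle 3.0460036062135996 r 0.0766935282880094 yaw -0.13768630417831998 tangential F 26.6940716433811 [ -9.00037992 -25.95352537  -7.02125305] [-5.41887971  1.86840223  0.20372519] 0.016050913644650295
clock: 50.05
position: [0.2713, -0.4854, 0.2399]
tcp_rot: [3.133, -0.212, 0.0]
wrist_force: [0.1, 1.1, 0.1]
finger_gap: 0.0465
top 1 dtray mm 0.4 -2.3 dyaw deg -0.2
top 2 dtray mm 0.6 -1.7 dyaw deg 0.3
top 3 dtray mm -0.2 -1.2 dyaw deg 0.0
top 4 dtray mm 1.1 -2.2 dyaw deg -0.3
top 5 dtray mm 0.3 -2.9 dyaw deg -0.6
side 1 dtray mm -0.2 0.4 dyaw deg 0.4
side 2 dtray mm -0.2 -0.9 dyaw deg -0.2
side 3 dtray mm -0.6 -0.0 dyaw deg -0.3
side 4 dtray mm -1.1 -1.2 dyaw deg 0.1
side 5 dtray mm -0.3 -1.0 dyaw deg 0.6
T [ 0.52   -0.3402 -3.25  ] 68.89050365244137
D [ 0.5219 -0.336  -3.2294] 191.21404075355633
```

View pics/end.png

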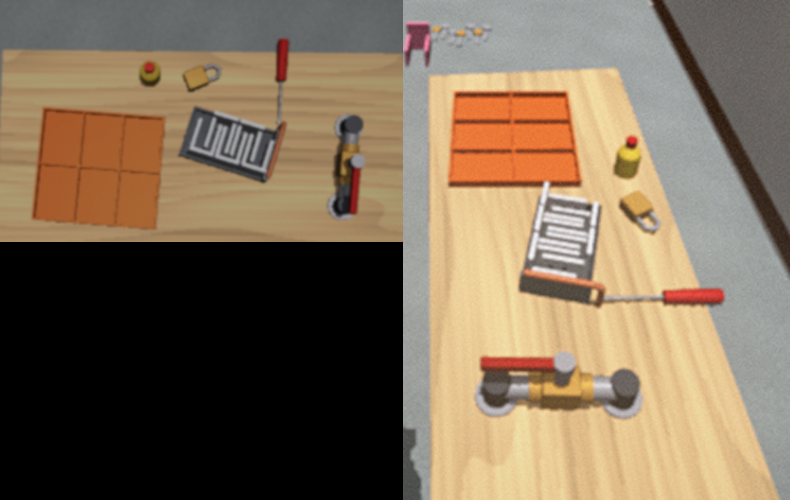

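The final view shows an empty bin, five interlocked brackets in the tray, the lever along the pipe, and the bystanders where they were. I'm handing in.

```bash
python3 -c "
from rig import manip
print(manip.job_done())"
```

```text
the job is handed in; nothing more can be done
None
```

The job is done and handed in at about 50 s on the robot clock. I shut the air cock against its stop first, then nested all five brackets in the tray by turns from the end plate. Last, I turned the air fully on; the lever stopped moving under about 27 N, so it is at its stop.

**Bracket positions:** the final fits put every bracket within about 1 mm across the tray, 3 mm along it and 0.6° of its place. The two cameras disagree by up to 2.7 mm along the tray, which is close to the calibration error.

**One correction:** bracket 3 first ended up about 3.3 mm too close to the robot-side wall. I regripped it and moved it back, and it now reads within 1 mm.

**Lever:** the camera fits for the open lever give -3.25 rad from the top and -3.23 rad from the side, against -3.25 rad expected.

**Last picture:** the bin is empty. The screwdriver, bottle and padlock look untouched.

I did not see any bracket knocked aside or the grip slacken in the checks I made.

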